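# Load the CNC transfer rack in tool order

## Robot

A 7-joint arm with a two-finger parallel gripper is mounted at the origin on the work surface. World frame = base frame: x ahead of the robot, y to its left, z up, the work surface at z = 0. Lengths are in m, angles in degrees, forces in N, time in s.
With the tool pointing down it reaches from about 0.425 to 0.825 m from the base axis. Payload 3.6 kg.
Tool frame: the origin (TCP) lies at the very end of the fingers, on their centre line; the grasp point (between the pads) lies 19 mm behind it; z points along the fingers, y is the line along which they close (so a half turn about z gives the same grasp; the last joint's range is limited). The gripper opens to 93 mm and grips with 3 to 60 N. Pads are 15 mm wide; open, the fingers measure 128 mm over their backs; the gripper's body (75 mm by 188 mm) begins 65 mm behind the grasp point.
Start: joints at [68.726, 35.231, -0.722, 81.555, 0.464, 63.22, -2.315], TCP at [0.22, -0.612, 0.219] pointing down, gripper open.
Joint ranges: [-178.69, 178.69], [-17.37, 117.87], [-77.05, 75.6], [15.02, 138.74], [-78.02, 258.01], [0.78, 113.62], [-162.83, 162.83]. Speed limits (degrees/s): [159.86, 159.86, 180, 180, 180, 180, 180].

## Interface

Orientations are given as a 3x3 rotation matrix whose columns are the frame's x, y, z axes.
In Python, from rig import arm gives the robot as it stands.
- The arm moves only by the tool arm_command, never from a script. Its arguments are lists of equal length, an entry for each row: "dp": the shift along the world's x, y, z in m, a list of three; "angular": the turn, a rotation vector about the world's x, y, z in rad, a list of three; "hand": the finger opening in m, from 0 to 0.093. In form: {"dp": [[x, y, z], ...], "angular": [[wx, wy, wz], ...], "hand": [hand, ...]}. A call has 1 to 10 rows; each row is the pose to reach, as a shift and turn from the pose commanded when the call began; what a row does not reach only later rows make up. A row lasts 1/10 s, in which the tool goes at most 50 mm and 8.59 degrees, less where a joint would pass 70% of its speed; a pose out of reach is approached as far as the arm can. A call with a gripper value outside its range is refused whole. The fingers move at their own pace and stop on an object; "squeeze" is the grip in N (left out, the last holds). Time passes only in rows, so rows that repeat a pose let the fingers close. It gives the time, the measured TCP pose, the force, the opening and the grip force at its end, in the units of the state.
- arm.get_obs(): the state, without advancing time (a new reading comes with each control period).
- arm.snapshot(name): name is "side" or "top"; returns a dict with "color" (420x560x3 uint8, blue, green, red), "z_map" (420x560 float32, m along the optical axis (not along the pixel's ray), 0 where there is no reading), "vfov" (degrees; the focal length in pixels is half the picture's height over the tangent of half this angle, whatever the lens; pixels are square), "cx", "cy" (the principal point, pixels), "k1" (the pictures are not rectified: a ray, as slopes to the right and down, at radius r is drawn at 1 + k1 r^2 times it, then the intrinsics apply), "view" (4x4, takes a point from world to camera coordinates). Camera axes: x right, y up, looking along -z (the intrinsics and any distortion apply to the point x, -y, -z); pixel columns grow to the right and rows downward; lengths in m; the calibration is good to about 2 mm. A picture is of the moment at which its call begins.
- arm.sign_off(): hands the job in; it is judged then, once.
The state is a dict: "clock": time; "joints": joint angles; "qd": joint speeds; "joint_efforts": joint torques, N m; "eef_pos": TCP position; "tcp_rot": TCP orientation; "ft_force": force on the tool from outside, world axes, zero at the start; "ft_torque": the same for the moment, N m; "opening": finger opening in m; "grip_force": force on a finger pad.
Only numpy, scipy, OpenCV 4.12 (cv2) and the standard library are available. Lean on these libraries where they do the work, as an engineer would, in place of code of your own. Each camera call takes 0.05 s, during which the arm holds its last target. There are 200 camera calls.

## Task

Move the four router toolholders from the plywood stand into the four grey sockets of the blue transfer rack behind it, keeping them in the same order from left to right, because the place in the row is the tool's number in the machine's program. Keep each one upright and lower it gently, never dropping it in, until its flange rests flat on the socket. Leave the glue bottle and the tape roll where they are.

Things in the scene. Friction and masses are not known exactly. Their poses are not given: they have to be found in the camera images.
- straight_cutter: CNC router toolholder, ring and cutter red: a plain upright cylinder 22 mm across. All four are alike but for colour and cutter, upright, cutter up, about 0.55 kg, round about z. Origin: centre of the flange's underside. Heights from it: taper 0 to -25 mm, 30 mm across at the top, 21 at the foot; flange 0 to 20, 50 mm across; neck to 28, 39 across; dark collet nut 28 to 50, 42 across; cutter up to 79.
- vee_cutter: CNC router toolholder, ring and cutter blue: a cone 32 mm across, point up. Sizes and origin as straight_cutter. Grip it by the collet nut, about 42 mm above the origin. At the start the four stand in one straight row, in any order, 84 mm apart, in the 38 mm through-holes along the middle of a fixed plywood stand (90 by 360 mm, top at height 70 mm; the flanges rest on it).
- ballnose_cutter: CNC router toolholder, ring and cutter yellow: 25 mm across with a round dome on top. Sizes and origin as straight_cutter. At the start the row runs across in front of the robot, turned by up to 0.2 rad; each holder's x axis is level and square to the row, away from the robot, and y runs along the row to the robot's left (left to right means from +y to -y).
- rebate_cutter: CNC router toolholder, ring and cutter green: a flat disc 33 mm across with a small brass pin on top. Sizes and origin as straight_cutter. No cutter is wider than 34 mm.
- socket_p: One of four equal, fixed, light grey plastic sockets, empty at the start: a block 66 mm (x) by 60 mm (y) with a round hole in its top, 38 mm across, 36 mm deep, open below, with a 4 mm chamfer. Origin: centre of the underside, at bench level, straight under the hole; z up. The top, on which a flange comes to rest, is 50 mm above the origin.
- socket_q: Equal to socket_p. The four are clipped in one straight row on the rails of a low blue rack beyond the plywood stand; this row is parallel to the stand's, 145 mm from it between centre lines, with uneven spacing (72 to 96 mm).
- socket_r: Equal to socket_p. The letters p, q, r, s do not run along the row: which socket stands where changes from start to start; go by its place in the row. Axes as the toolholders' at the start.
- socket_s: Equal to socket_p. The blue rack is 100 by 410 mm and fixed; its end plates, 205 mm to each side of the middle, carry handles up to 67 mm high.
- glue_bottle: cream glue bottle with an orange cap, 58 mm across, 170 mm high, standing to the robot's left of the racks; a bystander. Origin: centre of its underside.
- tape_roll: roll of cream masking tape lying flat, 96 mm across, 25 mm high, to the robot's right of the racks; a bystander. Origin: centre of its underside.

How it is judged:
By the outcome, as a careful person would: the job done as asked, in the order asked, and still so for the second after the job is handed in, with the robot touching nothing.
It also fails if it takes over 104 s, if anything falls off the work surface, if the arm or the gripper's body presses on something with over 40 N, if the wrist force passes 120 N, or if a joint passes its speed limit or range.

## Working session

There is one attempt and no reset: what is moved stays moved. The work goes in short steps, Python scripts to look and compute and a tool call to move; the robot and the scene stay as the last step left them, time stands still between calls to the robot, and variables do not carry over. Pictures are saved under pics/ and viewed, at most 14 in all, crops included, and the job is handed in when it is done.

Besides the shell and the picture viewer there is one more tool, called after ">>>" by a JSON object that holds its "name" and its "arguments". arm_command: Moves the arm, as the interface text tells. Its arguments: {"type":"object","properties":{"dp":{"type":"array"},"angular":{"type":"array"},"hand":{"type":"array"},"squeeze":{"type":"number"}},"required":["dp","angular","hand"]}

```bash
mkdir -p pics; ls
cat > h.py <<'E'
import numpy as np, cv2
from rig import arm
def snap(n):
    s=arm.snapshot(n); np.savez(f'{n}.npz',**s); return s
def K(s):
    h=s['color'].shape[0]; f=h/2/np.tan(np.radians(s['vfov'])/2)
    return np.array([[f,0,s['cx']],[0,f,s['cy']],[0,0,1.]])
def cloud(s):
    """world xyz of every pixel (nan where no depth)"""
    h,w=s['z_map'].shape; u,v=np.meshgrid(np.arange(w),np.arange(h))
    p=np.stack([u,v],-1).reshape(-1,1,2).astype(float)
    r=cv2.undistortPoints(p,K(s),np.array([float(s['k1']),0,0,0])).reshape(h,w,2)
    z=np.where(s['z_map']>0,s['z_map'],np.nan)
    c=np.stack([r[...,0]*z,-r[...,1]*z,-z,np.ones_like(z)],-1)
    return (c@np.linalg.inv(s['view']).T)[...,:3]
def pix(s,P):
    c=np.c_[np.atleast_2d(P),np.ones(len(np.atleast_2d(P)))]@np.array(s['view']).T
    c=c[:,:3]*[1,-1,-1]
    return cv2.projectPoints(c.reshape(-1,1,3),np.zeros(3),np.zeros(3),K(s),np.array([float(s['k1']),0,0,0]))[0].reshape(-1,2)
E
python3 - <<'E'
from h import *
for n in('top','side'):
    s=snap(n); cv2.imwrite(f'pics/{n}0.png',s['color'])
    V=np.linalg.inv(s['view']); print(n,V[:3,3].round(3),(-V[:3,2]).round(3),s['vfov'],s['k1'])
o=arm.get_obs(); print(o['clock'],o['eef_pos'],o['tcp_rot'],o['ft_force'],o['opening'])
E
```

```text
pics
top [ 0.425 -0.046  1.439] [ 0.101  0.004 -0.995] 48.76429187217517 -0.16071545120105013
side [0.016 0.782 0.947] [ 0.406 -0.621 -0.671] 44.25208251486868 -0.1685052859972657
0.1 [ 0.21946554 -0.61108046  0.21759898] [[ 9.41120675e-01  3.38069835e-01 -8.13871808e-04]
 [ 3.38070812e-01 -9.41118249e-01  2.13716300e-03]
 [-4.34392686e-05 -2.28647458e-03 -9.99997385e-01]] [ 0.3379458   0.12996066 -0.10233616] 0.09265668632002966
```

View pics/top0.png

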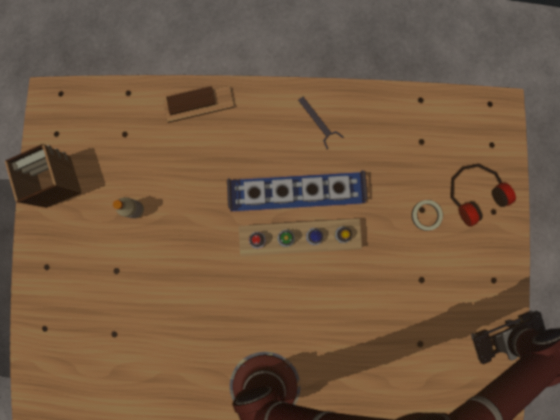

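View pics/side0.png

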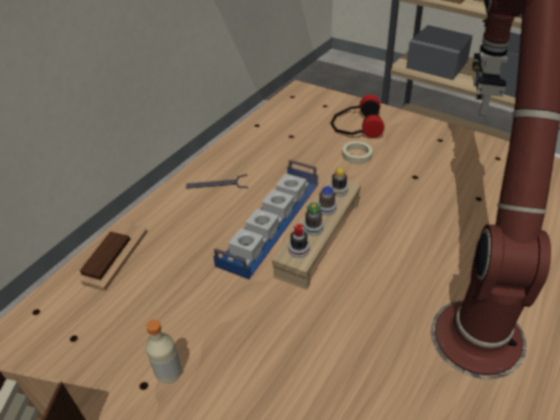

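The top view shows the row from left to right as red (257,240), green (287,238), blue (316,236) and yellow (345,234). The socket holes are at about (254,192), (283,190), (312,189) and (339,187). The bottle is at (128,207) and the tape at (427,215). The side view agrees, and nothing stands between the two rows.

Run:
```python
from h import *
H=[(257,240),(287,238),(316,236),(345,234)]; S=[(254,192),(283,190),(312,189),(339,187)]
C={}
for n in('top','side'):
    s={k:v for k,v in np.load(f'{n}.npz').items()}; C[n]=cloud(s)
    P=C[n].reshape(-1,3)
    if n=='top':
        gh=[C[n][v,u] for u,v in H]; gs=[C[n][v,u] for u,v in S]
        print('top seeds',np.round(gh,3).tolist(),np.round(gs,3).tolist())
        gs=np.array(gs);gh=np.array(gh)
    for g in gh:
        d=np.hypot(*(P[:,:2]-g[:2]).T); 
        for nm,lo,hi,r in(('flange',.084,.094,.04),('nut',.114,.124,.035),('cut',.132,.155,.03)):
            q=P[(d<r)&(P[:,2]>lo)&(P[:,2]<hi)]
            if len(q)>3:
                print(n,nm,len(q),((q.max(0)+q.min(0))/2).round(4),q.mean(0).round(4),np.ptp(q[:,:2],axis=0).round(3))
    for g in gs:
        d=abs(P[:,:2]-g[:2]).max(1)
        q=P[(d<.05)&(P[:,2]>.042)&(P[:,2]<.06)]
        if len(q)>3:
            (c,sz,a)=cv2.minAreaRect(q[:,:2].astype(np.float32)*1000)
            print(n,'sock',len(q),np.round(c,1),np.round(sz,1),round(a,1),q[:,2].mean().round(4))
s=np.load('top.npz'); im=cv2.resize(s['color'][160:270,220:380],None,fx=5,fy=5,interpolation=cv2.INTER_CUBIC); cv2.imwrite('pics/crop1.png',im)
```

```text
top seeds [[0.448, 0.027, 0.148], [0.456, -0.056, 0.147], [0.464, -0.137, 0.147], [0.471, -0.218, 0.15]] [[0.599, 0.049, 0.012], [0.607, -0.041, 0.017], [0.613, -0.131, 0.012], [0.621, -0.214, 0.019]]
top flange 59 [0.4506 0.0305 0.0889] [0.4492 0.0249 0.0893] [0.044 0.047]
top nut 100 [0.45   0.0314 0.1195] [0.4502 0.0308 0.1196] [0.037 0.04 ]
top cut 54 [0.4508 0.0304 0.142 ] [0.4513 0.0306 0.1476] [0.022 0.022]
top flange 47 [ 0.4574 -0.0538  0.0889] [ 0.457  -0.0528  0.0899] [0.047 0.047]
top nut 64 [ 0.4581 -0.0535  0.1189] [ 0.4565 -0.0528  0.1189] [0.037 0.04 ]
top cut 93 [ 0.4575 -0.0534  0.1448] [ 0.4578 -0.053   0.1439] [0.026 0.028]
top flange 62 [ 0.4655 -0.1366  0.0888] [ 0.4628 -0.1334  0.089 ] [0.047 0.05 ]
top nut 63 [ 0.4659 -0.136   0.1191] [ 0.4636 -0.1351  0.1198] [0.037 0.04 ]
top cut 86 [ 0.4656 -0.1376  0.1414] [ 0.4657 -0.1364  0.1399] [0.026 0.029]
top flange 52 [ 0.4734 -0.22    0.0899] [ 0.4698 -0.21    0.0898] [0.047 0.047]
top nut 102 [ 0.474  -0.2215  0.1192] [ 0.4734 -0.2191  0.1199] [0.043 0.041]
top cut 64 [ 0.4732 -0.221   0.1421] [ 0.4734 -0.2199  0
[... 664 characters left out ...]
1426] [0.035 0.035]
side flange 79 [ 0.4641 -0.1325  0.0891] [ 0.4543 -0.1235  0.0894] [0.049 0.047]
side nut 113 [ 0.4644 -0.1313  0.1189] [ 0.4619 -0.1276  0.1196] [0.045 0.035]
side cut 80 [ 0.4644 -0.1322  0.1407] [ 0.4633 -0.1306  0.1395] [0.034 0.029]
side flange 79 [ 0.4722 -0.2171  0.0891] [ 0.4648 -0.2073  0.0901] [0.052 0.051]
side nut 94 [ 0.4733 -0.2155  0.1189] [ 0.47   -0.2102  0.1196] [0.041 0.036]
side cut 60 [ 0.4735 -0.2145  0.1408] [ 0.471  -0.2127  0.1403] [0.026 0.02 ]
side sock 414 [594.8  47.5] [69.4 66. ] 3.5 0.049
side sock 379 [601.8 -37.4] [67.6 68.2] 4.2 0.0491
side sock 377 [ 611.9 -139.2] [68.9 88.4] 5.6 0.049
side sock 302 [ 617.2 -208.5] [71.3 69.8] 2.6 0.0492
```

View pics/crop1.png

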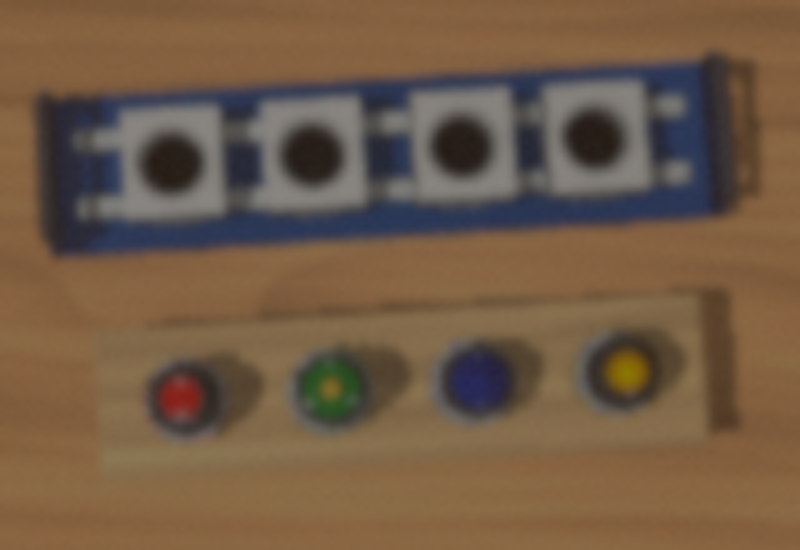

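The crop confirms the order red, green, blue, yellow, and shows four empty dark holes, at crop pixels (171,162), (312,155), (461,146) and (594,137). The row is turned by about +0.092 rad. I'll refine the socket centres next and start the approach.

Run:
```python
from h import *
G={'top':[(592.9,46.4),(601,-39),(608.5,-129),(615.9,-211)]}
for n in('top','side'):
    s=dict(np.load(f'{n}.npz')); C=cloud(s); P=C.reshape(-1,3); V=np.linalg.inv(s['view'])
    hsv=cv2.cvtColor(s['color'],cv2.COLOR_BGR2HSV)
    for g in np.array(G['top'])/1000:
        q=P[(abs(P[:,0]-g[0])<.042)&(abs(P[:,1]-g[1])<.037)&(P[:,2]>.044)&(P[:,2]<.056)]
        R=cv2.minAreaRect(q[:,:2].astype(np.float32)*1000)
        # dark hole: intersect pixel rays with plane z=.05
        o=V[:3,3]; d=C-o; t=(.048-o[2])/d[...,2]; X=o+t[...,None]*d
        m=(np.hypot(X[...,0]-g[0],X[...,1]-g[1])<.026)
        gray=cv2.cvtColor(s['color'],cv2.COLOR_BGR2GRAY).astype(float)
        hi=np.percentile(gray[m],90); lo=np.percentile(gray[m],5); w=np.clip((hi-gray[m])/(hi-lo),0,1)
        print(n,np.round(R[0],1),np.round(R[1],1),round(R[2],1),'hole',(w@X[m][:,:2]/w.sum()).round(4),q[:,2].mean().round(4))
```

```text
top [592.9  46.2] [66.4 60.2] 4.6 hole [0.5937 0.0472] 0.0496
top [601. -39.] [66.9 60. ] 5.0 hole [ 0.6011 -0.0378] 0.0493
top [ 608.4 -129.9] [66.  60.4] 4.9 hole [ 0.6091 -0.1282] 0.0498
top [ 615.9 -211. ] [66.5 61. ] 4.1 hole [ 0.6162 -0.2089] 0.0496
side [594.8  47.5] [69.4 66. ] 3.5 hole [0.5937 0.0507] 0.0495
side [602.1 -37.4] [67.1 68.2] 4.2 hole [ 0.6012 -0.0346] 0.0495
side [ 610.8 -129.5] [68.5 69.1] 6.2 hole [ 0.6096 -0.1261] 0.0494
side [ 617.6 -209.7] [70.5 67.5] 3.6 hole [ 0.6162 -0.207 ] 0.0496
```

>>> {"name": "arm_command", "arguments": {"dp": [[0.03,0.05,0.01],[0.06,0.1,0.02],[0.09,0.15,0.03],[0.12,0.2,0.04],[0.15,0.25,0.05],[0.17,0.3,0.05],[0.19,0.35,0.05],[0.2,0.4,0.05],[0.21,0.45,0.05],[0.22,0.5,0.05]], "angular": [[0,0,0.13],[0,0,0.26],[0,0,0.39],[0,0,0.52],[0,0,0.65],[0,0,0.78],[0,0,0.91],[0,0,1.04],[0,0,1.17],[0,0,1.31]], "hand": [0.09,0.09,0.09,0.09,0.09,0.09,0.09,0.09,0.09,0.09]}}

```text
clock: 1.1
eef_pos: [0.4275, -0.1631, 0.2683]
tcp_rot: [[-0.089, 0.996, -0.0], [0.996, 0.089, -0.0], [-0.0, -0.0, -1.0]]
ft_force: [-0.3, 0.3, 0.4]
opening: 0.0896
grip_force: 0.0
```

>>> {"name": "arm_command", "arguments": {"dp": [[0,0,0],[0,0,0],[0,0,0]], "angular": [[0,0,0],[0,0,0],[0,0,0]], "hand": [0.093,0.093,0.093]}}

```text
clock: 1.4
eef_pos: [0.4268, -0.1667, 0.268]
tcp_rot: [[-0.081, 0.997, -0.001], [0.997, 0.081, -0.001], [-0.001, -0.001, -1.0]]
ft_force: [-0.7, 0.4, -0.1]
opening: 0.0934
grip_force: 0.0
```

Run:
```python
from h import *
o=arm.get_obs(); print(o['clock'],o['eef_pos'].round(4) if hasattr(o['eef_pos'],'round') else o['eef_pos'],o['tcp_rot'])
e=np.array(o['eef_pos']);R=np.array(o['tcp_rot'])
for n in('top','side'):
    s=snap(n); P=cloud(s).reshape(-1,3); L=(P-e)@R  # tool frame
    q=L[(abs(L[:,0])<.03)&(abs(L[:,1])<.09)&(L[:,2]>-.03)&(L[:,2]<.006)]
    for sg in(-1,1):
        k=q[q[:,1]*sg>0]
        if len(k)>2: print(n,sg,len(k),k.min(0).round(4),k.max(0).round(4),k.mean(0).round(4))
```

```text
1.4 [ 0.4268 -0.1667  0.268 ] [[-8.07188769e-02  9.96736307e-01 -1.09462432e-03]
 [ 9.96736735e-01  8.07181688e-02 -6.76352103e-04]
 [-5.85788627e-04 -1.14564665e-03 -9.99999172e-01]]
side -1 74 [-0.0101 -0.063  -0.0295] [ 0.0139 -0.0458 -0.0001] [ 0.0075 -0.0552 -0.0169]
side 1 86 [-0.0071  0.0455 -0.0293] [0.0147 0.063  0.0005] [ 0.0069  0.0522 -0.0159]
```

>>> {"name": "arm_command", "arguments": {"dp": [[0.02,-0.025,0],[0.04,-0.045,0],[0.0465,-0.0525,0],[0.0465,-0.0525,-0.04],[0.0465,-0.0525,-0.07],[0.0465,-0.0525,-0.09],[0.0465,-0.0525,-0.1],[0.0465,-0.0525,-0.1],[0.0465,-0.0525,-0.1]], "angular": [[0,0,0.01],[0,0,0.01],[0,0,0.01],[0,0,0.01],[0,0,0.01],[0,0,0.01],[0,0,0.01],[0,0,0.01],[0,0,0.01]], "hand": [0.093,0.093,0.093,0.093,0.093,0.093,0.093,0.093,0.093]}}

```text
clock: 2.4
eef_pos: [0.4744, -0.2179, 0.1692]
tcp_rot: [[-0.093, 0.996, 0.001], [0.996, 0.093, -0.0], [-0.001, 0.001, -1.0]]
ft_force: [0.6, 1.1, 1.0]
opening: 0.093
grip_force: 0.0
```

Run:
```python
from h import *
o=arm.get_obs(); print(o['clock'],o['eef_pos'].round(4),o['tcp_rot'].round(4))
s=snap('side'); c=pix(s,[0.473,-.219,.12])[0]; print(c)
u,v=c.astype(int); cv2.imwrite('pics/hov.png',cv2.resize(s['color'][v-60:v+60,u-80:u+80],None,fx=4,fy=4,interpolation=cv2.INTER_CUBIC))
```

```text
2.4 [ 0.4744 -0.2179  0.1692] [[-9.340e-02  9.956e-01  1.200e-03]
 [ 9.956e-01  9.340e-02 -4.000e-04]
 [-5.000e-04  1.100e-03 -1.000e+00]]
[339.35540946 176.11567908]
```

View pics/hov.png

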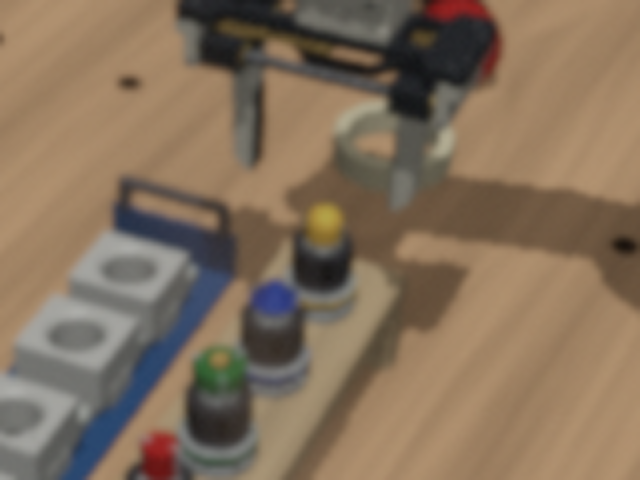

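In the hover view the fingers straddle the yellow holder at (325,260), with tips at (247,160) and (402,200). I'll descend and grip.

>>> {"name": "arm_command", "arguments": {"dp": [[0,0,-0.03],[0,0,-0.055],[0,0,-0.07],[0,0,-0.075],[0,0,-0.075],[0,0,-0.075],[0,0,-0.075],[0,0,-0.075],[0,0,-0.075],[0,0,-0.075]], "angular": [[0,0,0],[0,0,0],[0,0,0],[0,0,0],[0,0,0],[0,0,0],[0,0,0],[0,0,0],[0,0,0],[0,0,0]], "hand": [0.093,0.093,0.093,0.093,0.093,0.06,0.03,0.03,0.03,0.03], "squeeze": 30}}

```text
clock: 3.45
eef_pos: [0.474, -0.2177, 0.0936]
tcp_rot: [[-0.094, 0.996, 0.0], [0.996, 0.094, -0.0], [-0.0, 0.0, -1.0]]
ft_force: [0.1, -0.3, -1.0]
opening: 0.0575
grip_force: 0.0
```

>>> {"name": "arm_command", "arguments": {"dp": [[0,0,0],[0,0,0],[0,0,0],[0,0,0]], "angular": [[0,0,0],[0,0,0],[0,0,0],[0,0,0]], "hand": [0.03,0.03,0.03,0.03], "squeeze": 30}}

```text
clock: 3.85
eef_pos: [0.4736, -0.2177, 0.0933]
tcp_rot: [[-0.094, 0.996, -0.001], [0.996, 0.094, 0.0], [0.0, -0.001, -1.0]]
ft_force: [-0.6, -0.8, 1.1]
opening: 0.0415
grip_force: 30.0
```

>>> {"name": "arm_command", "arguments": {"dp": [[0,0,0.005],[0,0,0.015],[0,0,0.03],[0,0,0.045],[0,0,0.05],[0,0,0.05]], "angular": [[0,0,0],[0,0,0],[0,0,0],[0,0,0],[0,0,0],[0,0,0]], "hand": [0.03,0.03,0.03,0.03,0.03,0.03], "squeeze": 35}}

```text
clock: 4.45
eef_pos: [0.4743, -0.2177, 0.1441]
tcp_rot: [[-0.094, 0.996, 0.001], [0.996, 0.094, -0.001], [-0.001, 0.001, -1.0]]
ft_force: [-0.4, -0.2, -4.2]
opening: 0.0412
grip_force: 35.0
```

>>> {"name": "arm_command", "arguments": {"dp": [[0.025,0.002,0],[0.06,0.004,0],[0.1,0.007,0],[0.13,0.009,0],[0.143,0.01,0],[0.143,0.01,0],[0.143,0.01,0],[0.143,0.01,0]], "angular": [[0,0,0],[0,0,0],[0,0,0],[0,0,0],[0,0,0],[0,0,0],[0,0,0],[0,0,0]], "hand": [0.03,0.03,0.03,0.03,0.03,0.03,0.03,0.03]}}

```text
clock: 5.25
eef_pos: [0.615, -0.2083, 0.1426]
tcp_rot: [[-0.093, 0.996, -0.003], [0.996, 0.093, -0.0], [0.0, -0.003, -1.0]]
ft_force: [-0.3, 0.2, -4.8]
opening: 0.0417
grip_force: 35.0
```

Run:
```python
from h import *
o=arm.get_obs(); print(o['clock'],o['eef_pos'].round(4),o['ft_force'].round(1),o['ft_torque'].round(2))
s=snap('side'); P=cloud(s).reshape(-1,3); e=o['eef_pos']; z0=e[2]-.0235
d=np.hypot(P[:,0]-e[0],P[:,1]-e[1])
for nm,lo,hi in(('taper',-.024,-.002),('flange',0,.0185)):
    q=P[(d<.034)&(P[:,2]>z0+lo)&(P[:,2]<z0+hi)]
    print(nm,len(q),((q.max(0)+q.min(0))/2).round(4),np.ptp(q,axis=0).round(4),q.min(0).round(4))
    if nm=='flange':
        from scipy.optimize import least_squares
        r=least_squares(lambda c:np.hypot(q[:,0]-c[0],q[:,1]-c[1])-.025,e[:2],loss='soft_l1',f_scale=.001); print('fit',r.x.round(4))
u,v=pix(s,[e])[0].astype(int); cv2.imwrite('pics/held.png',cv2.resize(s['color'][v-60:v+60,u-80:u+80],None,fx=4,fy=4,interpolation=cv2.INTER_CUBIC))
```

```text
5.25 [ 0.615  -0.2083  0.1426] [-0.3  0.2 -4.8] [-0.04 -0.05  0.02]
taper 38 [ 0.6128 -0.2022  0.1049] [0.0248 0.0203 0.0176] [ 0.6004 -0.2123  0.0961]
flange 92 [ 0.6124 -0.197   0.1286] [0.046  0.0333 0.0176] [ 0.5894 -0.2136  0.1198]
fit [ 0.6156 -0.2117]
```

View pics/held.png

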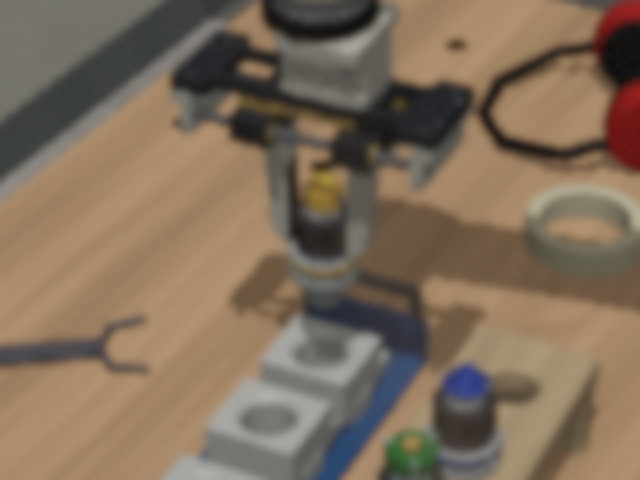

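The yellow holder hangs upright at (322,250), with its taper foot straight over the right-most socket's hole at (322,345). I'll trim it by about 2 mm and lower it.

>>> {"name": "arm_command", "arguments": {"dp": [[0.002,0.0015,-0.01],[0.002,0.0015,-0.02],[0.002,0.0015,-0.028],[0.002,0.0015,-0.035],[0.002,0.0015,-0.042],[0.002,0.0015,-0.048],[0.002,0.0015,-0.054],[0.002,0.0015,-0.058],[0.002,0.0015,-0.062],[0.002,0.0015,-0.064]], "angular": [[0,0,0],[0,0,0],[0,0,0],[0,0,0],[0,0,0],[0,0,0],[0,0,0],[0,0,0],[0,0,0],[0,0,0]], "hand": [0.03,0.03,0.03,0.03,0.03,0.03,0.03,0.03,0.03,0.03]}}

```text
clock: 6.3
eef_pos: [0.6188, -0.2061, 0.079]
tcp_rot: [[-0.094, 0.996, -0.0], [0.996, 0.094, 0.0], [0.0, -0.0, -1.0]]
ft_force: [0.0, 0.1, -4.1]
opening: 0.0412
grip_force: 35.0
```

>>> {"name": "arm_command", "arguments": {"dp": [[0,0,-0.001],[0,0,-0.002],[0,0,-0.003],[0,0,-0.004],[0,0,-0.004]], "angular": [[0,0,0],[0,0,0],[0,0,0],[0,0,0],[0,0,0]], "hand": [0.03,0.03,0.03,0.03,0.03]}}

```text
clock: 6.8
eef_pos: [0.6188, -0.2062, 0.0753]
tcp_rot: [[-0.094, 0.996, -0.0], [0.996, 0.094, 0.0], [0.0, -0.0, -1.0]]
ft_force: [0.3, -0.7, -4.8]
opening: 0.0416
grip_force: 35.0
```

>>> {"name": "arm_command", "arguments": {"dp": [[0,0,-0.0005],[0,0,-0.001],[0,0,-0.0015],[0,0,-0.002],[0,0,-0.002]], "angular": [[0,0,0],[0,0,0],[0,0,0],[0,0,0],[0,0,0]], "hand": [0.03,0.03,0.03,0.03,0.03]}}

```text
clock: 7.3
eef_pos: [0.6189, -0.2061, 0.0735]
tcp_rot: [[-0.094, 0.996, -0.0], [0.996, 0.094, -0.0], [-0.0, -0.0, -1.0]]
ft_force: [0.7, -0.2, -4.1]
opening: 0.0414
grip_force: 35.0
```

>>> {"name": "arm_command", "arguments": {"dp": [[0,0,-0.0005],[0,0,-0.001],[0,0,-0.001],[0,0,-0.001]], "angular": [[0,0,0],[0,0,0],[0,0,0],[0,0,0]], "hand": [0.03,0.03,0.03,0.03]}}

```text
clock: 7.7
eef_pos: [0.619, -0.2062, 0.0734]
tcp_rot: [[-0.094, 0.996, 0.0], [0.996, 0.094, -0.0], [-0.0, 0.0, -1.0]]
ft_force: [-3.1, 0.4, 5.6]
opening: 0.0417
grip_force: 35.0
```

It seated at 10 N of contact, right at the expected height. I'll release and retreat.

>>> {"name": "arm_command", "arguments": {"dp": [[0,0,0],[0,0,0],[0,0,0],[0,0,0],[0,0,0],[0,0,0.02],[0,0,0.05],[0,0,0.08],[0,0,0.1],[0,0,0.1]], "angular": [[0,0,0],[0,0,0],[0,0,0],[0,0,0],[0,0,0],[0,0,0],[0,0,0],[0,0,0],[0,0,0],[0,0,0]], "hand": [0.05,0.06,0.075,0.09,0.093,0.093,0.093,0.093,0.093,0.093]}}

```text
clock: 8.7
eef_pos: [0.6212, -0.2064, 0.1759]
tcp_rot: [[-0.094, 0.996, 0.007], [0.996, 0.094, -0.002], [-0.002, 0.007, -1.0]]
ft_force: [-0.5, -0.1, -0.5]
opening: 0.0929
grip_force: 0.0
```

```bash
cat > chk.py <<'E'
from h import *
import sys
from scipy.optimize import least_squares
o=arm.get_obs(); print(o['clock'],o['eef_pos'].round(4))
for n in sys.argv[1:]:
    s=snap(n); P=cloud(s).reshape(-1,3)
    for nm,x,y in(('s1',.5935,.047),('s2',.601,-.038),('s3',.609,-.128),('s4',.6165,-.209)):
        d=np.hypot(P[:,0]-x,P[:,1]-y)
        t=P[(d<.03)&(P[:,2]>.095)&(P[:,2]<.14)]
        f=P[(d<.035)&(P[:,2]>.060)&(P[:,2]<.074)]
        if len(f)>20: print(n,nm,len(f),'flange zmax',np.percentile(f[:,2],[50,90]).round(4),((f.max(0)+f.min(0))/2).round(4),'top zmax',(P[(d<.02)][:,2].max()).round(4) if len(t)==0 else t[:,2].max().round(4), t[t[:,2]>.108].mean(0).round(4))
E
python3 chk.py top side
```

```text
8.7 [ 0.6212 -0.2064  0.1759]
top s4 36 flange zmax [0.0686 0.0714] [ 0.6168 -0.1989  0.0683] top zmax 0.1189 [ 0.6094 -0.2029  0.1136]
side s4 93 flange zmax [0.0696 0.0728] [ 0.6168 -0.2064  0.0672] top zmax 0.13 [ 0.6155 -0.2021  0.12  ]
```

>>> {"name": "arm_command", "arguments": {"dp": [[-0.03,0.014,0],[-0.07,0.032,0],[-0.11,0.051,0],[-0.14,0.065,0],[-0.1535,0.0712,0],[-0.1535,0.0712,0],[-0.1535,0.0712,0],[-0.1535,0.0712,0]], "angular": [[0,0,0],[0,0,0],[0,0,0],[0,0,0],[0,0,0],[0,0,0],[0,0,0],[0,0,0]], "hand": [0.093,0.093,0.093,0.093,0.093,0.093,0.093,0.093]}}

```text
clock: 9.6
eef_pos: [0.4664, -0.1355, 0.1718]
tcp_rot: [[-0.093, 0.996, 0.0], [0.996, 0.093, 0.0], [0.0, 0.0, -1.0]]
ft_force: [-0.0, -0.5, 0.0]
opening: 0.0928
grip_force: 0.0
```

>>> {"name": "arm_command", "arguments": {"dp": [[0,0,-0.03],[0,0,-0.055],[0,0,-0.07],[0,0,-0.078],[0,0,-0.078],[0,0,-0.078],[0,0,-0.078],[0,0,-0.078],[0,0,-0.078],[0,0,-0.078]], "angular": [[0,0,0],[0,0,0],[0,0,0],[0,0,0],[0,0,0],[0,0,0],[0,0,0],[0,0,0],[0,0,0],[0,0,0]], "hand": [0.093,0.093,0.093,0.093,0.08,0.06,0.03,0.03,0.03,0.03], "squeeze": 30}}

```text
clock: 10.6
eef_pos: [0.4656, -0.135, 0.0947]
tcp_rot: [[-0.094, 0.996, 0.001], [0.996, 0.094, -0.0], [-0.0, 0.001, -1.0]]
ft_force: [0.3, -0.8, -0.7]
opening: 0.0492
grip_force: 0.0
```

>>> {"name": "arm_command", "arguments": {"dp": [[0,0,0],[0,0,0],[0,0,0],[0,0,0],[0,0,0]], "angular": [[0,0,0],[0,0,0],[0,0,0],[0,0,0],[0,0,0]], "hand": [0.03,0.03,0.03,0.03,0.03], "squeeze": 35}}

```text
clock: 11.1
eef_pos: [0.4657, -0.135, 0.0946]
tcp_rot: [[-0.094, 0.996, 0.001], [0.996, 0.094, -0.0], [-0.0, 0.001, -1.0]]
ft_force: [0.4, -1.2, 2.3]
opening: 0.0414
grip_force: 35.0
```

>>> {"name": "arm_command", "arguments": {"dp": [[0,0,0.005],[0,0,0.015],[0,0,0.03],[0,0,0.045],[0.015,0.001,0.05],[0.05,0.003,0.05],[0.09,0.005,0.05],[0.125,0.007,0.05],[0.14,0.008,0.05],[0.144,0.008,0.05]], "angular": [[0,0,0],[0,0,0],[0,0,0],[0,0,0],[0,0,0],[0,0,0],[0,0,0],[0,0,0],[0,0,0],[0,0,0]], "hand": [0.03,0.03,0.03,0.03,0.03,0.03,0.03,0.03,0.03,0.03]}}

```text
clock: 12.1
eef_pos: [0.6102, -0.126, 0.1436]
tcp_rot: [[-0.095, 0.995, -0.001], [0.995, 0.095, 0.001], [0.001, -0.001, -1.0]]
ft_force: [-0.4, 0.0, -5.1]
opening: 0.0412
grip_force: 35.0
```

>>> {"name": "arm_command", "arguments": {"dp": [[0,0,0],[0,0,0],[0,0,0],[0,0,0]], "angular": [[0,0,0],[0,0,0],[0,0,0],[0,0,0]], "hand": [0.03,0.03,0.03,0.03]}}

```text
clock: 12.5
eef_pos: [0.6085, -0.1273, 0.1446]
tcp_rot: [[-0.093, 0.996, -0.001], [0.996, 0.093, -0.0], [-0.0, -0.001, -1.0]]
ft_force: [-0.8, 0.1, -5.0]
opening: 0.0413
grip_force: 35.0
```

```bash
cat > held.py <<'E'
from h import *
from scipy.optimize import least_squares
o=arm.get_obs(); e=o['eef_pos']; print(o['clock'],e.round(4),o['ft_force'].round(1))
s=snap('side'); P=cloud(s).reshape(-1,3); z0=e[2]-.0235
d=np.hypot(P[:,0]-e[0],P[:,1]-e[1])
for nm,lo,hi,r in(('taper',-.02,-.002,None),('flange',.002,.0185,.025)):
    q=P[(d<.034)&(P[:,2]>z0+lo)&(P[:,2]<z0+hi)]
    rr=r or .0105+.0045*(q[:,2]-z0+.025)/.025
    f=least_squares(lambda c:np.hypot(q[:,0]-c[0],q[:,1]-c[1])-rr,e[:2],loss='soft_l1',f_scale=.001); print(nm,len(q),f.x.round(4))
E
python3 held.py
```

```text
12.5 [ 0.6085 -0.1273  0.1446] [-0.8  0.1 -5. ]
taper 33 [ 0.6074 -0.1262]
flange 99 [ 0.6086 -0.1296]
```

>>> {"name": "arm_command", "arguments": {"dp": [[0.0015,0,-0.012],[0.0015,0,-0.024],[0.0015,0,-0.034],[0.0015,0,-0.042],[0.0015,0,-0.049],[0.0015,0,-0.055],[0.0015,0,-0.06],[0.0015,0,-0.063],[0.0015,0,-0.066],[0.0015,0,-0.066]], "angular": [[0,0,0],[0,0,0],[0,0,0],[0,0,0],[0,0,0],[0,0,0],[0,0,0],[0,0,0],[0,0,0],[0,0,0]], "hand": [0.03,0.03,0.03,0.03,0.03,0.03,0.03,0.03,0.03,0.03]}}

```text
clock: 13.55
eef_pos: [0.6108, -0.1269, 0.0781]
tcp_rot: [[-0.094, 0.996, -0.0], [0.996, 0.094, 0.0], [0.0, -0.0, -1.0]]
ft_force: [-0.7, 0.1, -6.7]
opening: 0.0415
grip_force: 35.0
```

>>> {"name": "arm_command", "arguments": {"dp": [[0,0,-0.0005],[0,0,-0.001],[0,0,-0.0015],[0,0,-0.002],[0,0,-0.0025],[0,0,-0.003],[0,0,-0.003]], "angular": [[0,0,0],[0,0,0],[0,0,0],[0,0,0],[0,0,0],[0,0,0],[0,0,0]], "hand": [0.03,0.03,0.03,0.03,0.03,0.03,0.03]}}

```text
clock: 14.25
eef_pos: [0.6108, -0.127, 0.0753]
tcp_rot: [[-0.094, 0.996, -0.0], [0.996, 0.094, 0.0], [0.0, -0.0, -1.0]]
ft_force: [-0.1, 0.8, -5.6]
opening: 0.0412
grip_force: 35.0
```

>>> {"name": "arm_command", "arguments": {"dp": [[0,0,-0.0004],[0,0,-0.0008],[0,0,-0.0012],[0,0,-0.0012],[0,0,-0.0012]], "angular": [[0,0,0],[0,0,0],[0,0,0],[0,0,0],[0,0,0]], "hand": [0.03,0.03,0.03,0.03,0.03]}}

```text
clock: 14.75
eef_pos: [0.611, -0.1269, 0.0747]
tcp_rot: [[-0.094, 0.996, 0.0], [0.996, 0.094, -0.0], [-0.0, 0.0, -1.0]]
ft_force: [-1.9, -0.4, -0.0]
opening: 0.0412
grip_force: 35.0
```

>>> {"name": "arm_command", "arguments": {"dp": [[0,0,-0.0004],[0,0,-0.0004],[0,0,-0.0004]], "angular": [[0,0,0],[0,0,0],[0,0,0]], "hand": [0.03,0.03,0.03]}}

```text
clock: 15.05
eef_pos: [0.611, -0.1269, 0.0746]
tcp_rot: [[-0.094, 0.996, 0.0], [0.996, 0.094, -0.0], [-0.0, 0.0, -1.0]]
ft_force: [-4.1, 0.4, 6.6]
opening: 0.0411
grip_force: 35.0
```

>>> {"name": "arm_command", "arguments": {"dp": [[0,0,0],[0,0,0],[0,0,0],[0,0,0],[0,0,0],[0,0,0.02],[0,0,0.05],[0,0,0.08],[0,0,0.1],[0,0,0.1]], "angular": [[0,0,0],[0,0,0],[0,0,0],[0,0,0],[0,0,0],[0,0,0],[0,0,0],[0,0,0],[0,0,0],[0,0,0]], "hand": [0.05,0.06,0.075,0.09,0.093,0.093,0.093,0.093,0.093,0.093]}}

```text
clock: 16.05
eef_pos: [0.6132, -0.1269, 0.1771]
tcp_rot: [[-0.094, 0.996, 0.007], [0.996, 0.094, -0.001], [-0.002, 0.007, -1.0]]
ft_force: [0.0, -0.2, -0.3]
opening: 0.0924
grip_force: 0.0
```

>>> {"name": "arm_command", "arguments": {"dp": [[-0.03,0.015,0],[-0.07,0.035,0],[-0.11,0.054,0],[-0.14,0.069,0],[-0.153,0.0755,0],[-0.153,0.0755,0],[-0.153,0.0755,0],[-0.153,0.0755,0]], "angular": [[0,0,0],[0,0,0],[0,0,0],[0,0,0],[0,0,0],[0,0,0],[0,0,0],[0,0,0]], "hand": [0.093,0.093,0.093,0.093,0.093,0.093,0.093,0.093]}}

```text
clock: 16.85
eef_pos: [0.459, -0.0521, 0.1734]
tcp_rot: [[-0.093, 0.996, 0.0], [0.996, 0.093, 0.0], [0.0, 0.0, -1.0]]
ft_force: [0.3, -0.5, 0.5]
opening: 0.093
grip_force: 0.0
```

```bash
python3 chk.py side
```

```text
16.85 [ 0.459  -0.0521  0.1734]
side s3 88 flange zmax [0.0689 0.0721] [ 0.6087 -0.1261  0.067 ] top zmax 0.1291 [ 0.6073 -0.1229  0.1193]
side s4 43 flange zmax [0.0693 0.0728] [ 0.6177 -0.2062  0.0672] top zmax 0.1045 [nan nan nan]chk.py:11: RuntimeWarning: Mean of empty slice.
  if len(f)>20: print(n,nm,len(f),'flange zmax',np.percentile(f[:,2],[50,90]).round(4),((f.max(0)+f.min(0))/2).round(4),'top zmax',(P[(d<.02)][:,2].max()).round(4) if len(t)==0 else t[:,2].max().round(4), t[t[:,2]>.108].mean(0).round(4))
  ret = um.true_divide(
```

>>> {"name": "arm_command", "arguments": {"dp": [[0,0,-0.03],[0,0,-0.055],[0,0,-0.07],[0,0,-0.078],[0,0,-0.079],[0,0,-0.079],[0,0,-0.079],[0,0,-0.079],[0,0,-0.079],[0,0,-0.079]], "angular": [[0,0,0],[0,0,0],[0,0,0],[0,0,0],[0,0,0],[0,0,0],[0,0,0],[0,0,0],[0,0,0],[0,0,0]], "hand": [0.093,0.093,0.093,0.093,0.08,0.06,0.03,0.03,0.03,0.03], "squeeze": 30}}

```text
clock: 17.9
eef_pos: [0.4581, -0.0515, 0.0951]
tcp_rot: [[-0.094, 0.996, 0.001], [0.996, 0.094, -0.0], [-0.0, 0.001, -1.0]]
ft_force: [0.3, -0.6, 0.4]
opening: 0.0497
grip_force: 0.0
```

>>> {"name": "arm_command", "arguments": {"dp": [[0,0,0],[0,0,0],[0,0,0],[0,0,0],[0,0,0]], "angular": [[0,0,0],[0,0,0],[0,0,0],[0,0,0],[0,0,0]], "hand": [0.03,0.03,0.03,0.03,0.03], "squeeze": 35}}

```text
clock: 18.4
eef_pos: [0.4584, -0.0514, 0.095]
tcp_rot: [[-0.094, 0.996, 0.001], [0.996, 0.094, 0.0], [-0.0, 0.001, -1.0]]
ft_force: [-0.2, -0.7, 2.4]
opening: 0.0415
grip_force: 35.0
```

>>> {"name": "arm_command", "arguments": {"dp": [[0,0,0.005],[0,0,0.015],[0,0,0.03],[0,0,0.045],[0.015,0.0015,0.05],[0.05,0.005,0.05],[0.09,0.009,0.05],[0.125,0.0125,0.05],[0.14,0.014,0.05],[0.1445,0.0145,0.05]], "angular": [[0,0,0],[0,0,0],[0,0,0],[0,0,0],[0,0,0],[0,0,0],[0,0,0],[0,0,0],[0,0,0],[0,0,0]], "hand": [0.03,0.03,0.03,0.03,0.03,0.03,0.03,0.03,0.03,0.03]}}

```text
clock: 19.4
eef_pos: [0.6029, -0.0365, 0.1439]
tcp_rot: [[-0.094, 0.996, -0.002], [0.996, 0.094, 0.001], [0.001, -0.001, -1.0]]
ft_force: [0.1, -0.2, -6.2]
opening: 0.0416
grip_force: 35.0
```

>>> {"name": "arm_command", "arguments": {"dp": [[0,0,0],[0,0,0],[0,0,0],[0,0,0]], "angular": [[0,0,0],[0,0,0],[0,0,0],[0,0,0]], "hand": [0.03,0.03,0.03,0.03]}}

```text
clock: 19.8
eef_pos: [0.6015, -0.0372, 0.1449]
tcp_rot: [[-0.094, 0.996, -0.001], [0.996, 0.094, -0.0], [-0.0, -0.001, -1.0]]
ft_force: [-0.8, 0.2, -5.6]
opening: 0.041
grip_force: 35.0
```

```bash
python3 held.py
```

```text
19.8 [ 0.6015 -0.0372  0.1449] [-0.8  0.2 -5.6]
taper 29 [ 0.5996 -0.0361]
flange 120 [ 0.6018 -0.0396]
```

>>> {"name": "arm_command", "arguments": {"dp": [[0.0005,0.001,-0.012],[0.0005,0.001,-0.024],[0.0005,0.001,-0.034],[0.0005,0.001,-0.042],[0.0005,0.001,-0.049],[0.0005,0.001,-0.055],[0.0005,0.001,-0.06],[0.0005,0.001,-0.063],[0.0005,0.001,-0.066],[0.0005,0.001,-0.066]], "angular": [[0,0,0],[0,0,0],[0,0,0],[0,0,0],[0,0,0],[0,0,0],[0,0,0],[0,0,0],[0,0,0],[0,0,0]], "hand": [0.03,0.03,0.03,0.03,0.03,0.03,0.03,0.03,0.03,0.03]}}

```text
clock: 20.85
eef_pos: [0.6028, -0.0359, 0.0785]
tcp_rot: [[-0.094, 0.996, -0.0], [0.996, 0.094, 0.0], [0.0, -0.0, -1.0]]
ft_force: [-0.6, 0.9, -5.8]
opening: 0.0419
grip_force: 35.0
```

>>> {"name": "arm_command", "arguments": {"dp": [[0,0,-0.0005],[0,0,-0.001],[0,0,-0.0015],[0,0,-0.002],[0,0,-0.0025],[0,0,-0.003],[0,0,-0.003]], "angular": [[0,0,0],[0,0,0],[0,0,0],[0,0,0],[0,0,0],[0,0,0],[0,0,0]], "hand": [0.03,0.03,0.03,0.03,0.03,0.03,0.03]}}

```text
clock: 21.55
eef_pos: [0.6029, -0.0359, 0.0757]
tcp_rot: [[-0.094, 0.996, -0.0], [0.996, 0.094, 0.0], [0.0, -0.0, -1.0]]
ft_force: [0.5, -0.3, -6.0]
opening: 0.0415
grip_force: 35.0
```

>>> {"name": "arm_command", "arguments": {"dp": [[0,0,-0.0004],[0,0,-0.0008],[0,0,-0.0008],[0,0,-0.0008]], "angular": [[0,0,0],[0,0,0],[0,0,0],[0,0,0]], "hand": [0.03,0.03,0.03,0.03]}}

```text
clock: 21.95
eef_pos: [0.603, -0.0359, 0.0751]
tcp_rot: [[-0.094, 0.996, 0.0], [0.996, 0.094, 0.0], [0.0, 0.0, -1.0]]
ft_force: [-0.5, -1.2, -4.7]
opening: 0.0415
grip_force: 35.0
```

>>> {"name": "arm_command", "arguments": {"dp": [[0,0,-0.0004],[0,0,-0.0008],[0,0,-0.0008],[0,0,-0.0008]], "angular": [[0,0,0],[0,0,0],[0,0,0],[0,0,0]], "hand": [0.03,0.03,0.03,0.03]}}

```text
clock: 22.35
eef_pos: [0.603, -0.0359, 0.0751]
tcp_rot: [[-0.094, 0.996, 0.0], [0.996, 0.094, -0.0], [-0.0, 0.0, -1.0]]
ft_force: [-2.5, -0.8, 5.0]
opening: 0.0415
grip_force: 35.0
```

>>> {"name": "arm_command", "arguments": {"dp": [[0,0,0],[0,0,0],[0,0,0],[0,0,0],[0,0,0],[0,0,0.02],[0,0,0.05],[0,0,0.08],[0,0,0.1],[0,0,0.1]], "angular": [[0,0,0],[0,0,0],[0,0,0],[0,0,0],[0,0,0],[0,0,0],[0,0,0],[0,0,0],[0,0,0],[0,0,0]], "hand": [0.05,0.06,0.075,0.09,0.093,0.093,0.093,0.093,0.093,0.093]}}

```text
clock: 23.35
eef_pos: [0.6052, -0.0356, 0.1773]
tcp_rot: [[-0.094, 0.996, 0.007], [0.996, 0.094, 0.0], [-0.001, 0.007, -1.0]]
ft_force: [0.7, 0.8, 0.1]
opening: 0.0927
grip_force: 0.0
```

>>> {"name": "arm_command", "arguments": {"dp": [[-0.03,0.014,0],[-0.07,0.032,0],[-0.11,0.05,0],[-0.14,0.063,0],[-0.1525,0.0685,0],[-0.1525,0.0685,0],[-0.1525,0.0685,0],[-0.1525,0.0685,0]], "angular": [[0,0,0],[0,0,0],[0,0,0],[0,0,0],[0,0,0],[0,0,0],[0,0,0],[0,0,0]], "hand": [0.093,0.093,0.093,0.093,0.093,0.093,0.093,0.093]}}

```text
clock: 24.15
eef_pos: [0.4522, 0.0318, 0.1739]
tcp_rot: [[-0.092, 0.996, 0.001], [0.996, 0.092, 0.0], [0.0, 0.001, -1.0]]
ft_force: [-0.4, 0.9, 0.4]
opening: 0.0929
grip_force: 0.0
```

```bash
python3 chk.py side 2>/dev/null; python3 -c "
import numpy as np,cv2
s=np.load('side.npz');cv2.imwrite('pics/mid.png',cv2.resize(s['color'][140:290,200:400],None,fx=4,fy=4,interpolation=cv2.INTER_CUBIC))"
```

```text
24.15 [0.4522 0.0318 0.1739]
side s2 107 flange zmax [0.0693 0.0727] [ 0.6012 -0.0329  0.067 ] top zmax 0.1291 [ 0.6002 -0.0325  0.1231]
side s3 43 flange zmax [0.0695 0.0721] [ 0.6103 -0.1241  0.0669] top zmax 0.1165 [ 0.5965 -0.1265  0.1154]
```

View pics/mid.png

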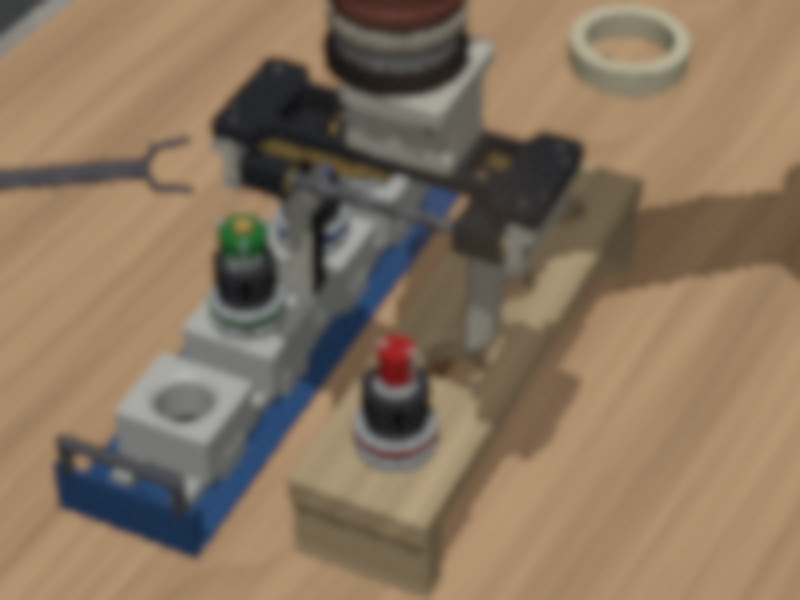

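The picture shows the green holder seated upright in the second socket at (245,270), with blue behind it at (320,215). The red holder at (395,400) is still on the stand, and its socket at (183,402) is free. I'll pick up the red one now.

>>> {"name": "arm_command", "arguments": {"dp": [[-0.0005,0,-0.03],[-0.0005,0,-0.055],[-0.0005,0,-0.07],[-0.0005,0,-0.078],[-0.0005,0,-0.079],[-0.0005,0,-0.079],[-0.0005,0,-0.079],[-0.0005,0,-0.079],[-0.0005,0,-0.079],[-0.0005,0,-0.079]], "angular": [[0,0,0],[0,0,0],[0,0,0],[0,0,0],[0,0,0],[0,0,0],[0,0,0],[0,0,0],[0,0,0],[0,0,0]], "hand": [0.093,0.093,0.093,0.093,0.08,0.06,0.03,0.03,0.03,0.03], "squeeze": 30}}

```text
clock: 25.2
eef_pos: [0.4501, 0.0326, 0.0955]
tcp_rot: [[-0.094, 0.996, 0.001], [0.996, 0.094, 0.0], [-0.0, 0.001, -1.0]]
ft_force: [-0.6, -0.3, -0.3]
opening: 0.0498
grip_force: 0.0
```

>>> {"name": "arm_command", "arguments": {"dp": [[0,0,0],[0,0,0],[0,0,0],[0,0,0],[0,0,0]], "angular": [[0,0,0],[0,0,0],[0,0,0],[0,0,0],[0,0,0]], "hand": [0.03,0.03,0.03,0.03,0.03], "squeeze": 35}}

```text
clock: 25.7
eef_pos: [0.4506, 0.0327, 0.0954]
tcp_rot: [[-0.094, 0.996, 0.001], [0.996, 0.094, 0.0], [0.0, 0.001, -1.0]]
ft_force: [2.0, -0.7, 1.6]
opening: 0.0411
grip_force: 35.0
```

>>> {"name": "arm_command", "arguments": {"dp": [[0,0,0.005],[0,0,0.015],[0,0,0.03],[0,0,0.045],[0.015,0.0015,0.05],[0.05,0.005,0.05],[0.09,0.01,0.05],[0.125,0.014,0.05],[0.14,0.016,0.05],[0.144,0.0165,0.05]], "angular": [[0,0,0],[0,0,0],[0,0,0],[0,0,0],[0,0,0],[0,0,0],[0,0,0],[0,0,0],[0,0,0],[0,0,0]], "hand": [0.03,0.03,0.03,0.03,0.03,0.03,0.03,0.03,0.03,0.03]}}

```text
clock: 26.7
eef_pos: [0.5943, 0.0491, 0.1444]
tcp_rot: [[-0.094, 0.996, -0.002], [0.996, 0.094, 0.001], [0.001, -0.002, -1.0]]
ft_force: [0.2, -1.4, -4.8]
opening: 0.0418
grip_force: 35.0
```

>>> {"name": "arm_command", "arguments": {"dp": [[0,0,0],[0,0,0],[0,0,0],[0,0,0]], "angular": [[0,0,0],[0,0,0],[0,0,0],[0,0,0]], "hand": [0.03,0.03,0.03,0.03]}}

```text
clock: 27.1
eef_pos: [0.593, 0.0488, 0.1453]
tcp_rot: [[-0.094, 0.996, -0.001], [0.996, 0.094, -0.0], [-0.0, -0.001, -1.0]]
ft_force: [-0.5, 0.8, -4.9]
opening: 0.0413
grip_force: 35.0
```

```bash
python3 held.py
```

```text
27.1 [0.593  0.0488 0.1453] [-0.5  0.8 -4.9]
taper 25 [0.592  0.0501]
flange 126 [0.5935 0.0465]
```

>>> {"name": "arm_command", "arguments": {"dp": [[0.0005,0.0005,-0.012],[0.0005,0.0005,-0.024],[0.0005,0.0005,-0.034],[0.0005,0.0005,-0.042],[0.0005,0.0005,-0.049],[0.0005,0.0005,-0.055],[0.0005,0.0005,-0.06],[0.0005,0.0005,-0.063],[0.0005,0.0005,-0.066],[0.0005,0.0005,-0.066]], "angular": [[0,0,0],[0,0,0],[0,0,0],[0,0,0],[0,0,0],[0,0,0],[0,0,0],[0,0,0],[0,0,0],[0,0,0]], "hand": [0.03,0.03,0.03,0.03,0.03,0.03,0.03,0.03,0.03,0.03]}}

```text
clock: 28.15
eef_pos: [0.5943, 0.0495, 0.0789]
tcp_rot: [[-0.094, 0.996, -0.0], [0.996, 0.094, -0.0], [-0.0, -0.0, -1.0]]
ft_force: [0.2, 0.1, -5.9]
opening: 0.0414
grip_force: 35.0
```

>>> {"name": "arm_command", "arguments": {"dp": [[0,0,-0.0005],[0,0,-0.001],[0,0,-0.0015],[0,0,-0.002],[0,0,-0.0025],[0,0,-0.003],[0,0,-0.0035],[0,0,-0.0035]], "angular": [[0,0,0],[0,0,0],[0,0,0],[0,0,0],[0,0,0],[0,0,0],[0,0,0],[0,0,0]], "hand": [0.03,0.03,0.03,0.03,0.03,0.03,0.03,0.03]}}

```text
clock: 28.95
eef_pos: [0.5944, 0.0496, 0.0756]
tcp_rot: [[-0.094, 0.996, -0.0], [0.996, 0.094, 0.0], [0.0, -0.0, -1.0]]
ft_force: [1.0, -0.7, -5.1]
opening: 0.0414
grip_force: 35.0
```

>>> {"name": "arm_command", "arguments": {"dp": [[0,0,-0.0004],[0,0,-0.0008],[0,0,-0.0008],[0,0,-0.0008]], "angular": [[0,0,0],[0,0,0],[0,0,0],[0,0,0]], "hand": [0.03,0.03,0.03,0.03]}}

```text
clock: 29.35
eef_pos: [0.5944, 0.0496, 0.0755]
tcp_rot: [[-0.094, 0.996, 0.0], [0.996, 0.094, -0.0], [-0.0, 0.0, -1.0]]
ft_force: [-1.6, 0.1, 1.3]
opening: 0.041
grip_force: 35.0
```

>>> {"name": "arm_command", "arguments": {"dp": [[0,0,-0.0003],[0,0,-0.0003]], "angular": [[0,0,0],[0,0,0]], "hand": [0.03,0.03]}}

```text
clock: 29.55
eef_pos: [0.5945, 0.0496, 0.0755]
tcp_rot: [[-0.094, 0.996, 0.0], [0.996, 0.094, -0.0], [-0.0, 0.0, -1.0]]
ft_force: [-3.1, -1.1, 5.4]
opening: 0.0413
grip_force: 35.0
```

>>> {"name": "arm_command", "arguments": {"dp": [[0,0,0],[0,0,0],[0,0,0],[0,0,0],[0,0,0],[0,0,0.02],[0,0,0.05],[0,0,0.09],[0,0,0.13],[0,0,0.15]], "angular": [[0,0,0],[0,0,0],[0,0,0],[0,0,0],[0,0,0],[0,0,0],[0,0,0],[0,0,0],[0,0,0],[0,0,0]], "hand": [0.05,0.06,0.075,0.09,0.093,0.093,0.093,0.093,0.093,0.093]}}

```text
clock: 30.55
eef_pos: [0.596, 0.0502, 0.2285]
tcp_rot: [[-0.094, 0.996, 0.006], [0.996, 0.094, 0.001], [0.001, 0.006, -1.0]]
ft_force: [-0.4, -0.3, 0.1]
opening: 0.0932
grip_force: 0.0
```

>>> {"name": "arm_command", "arguments": {"dp": [[-0.03,-0.03,0.01],[-0.06,-0.07,0.02],[-0.09,-0.11,0.03],[-0.11,-0.15,0.04],[-0.12,-0.19,0.04],[-0.13,-0.23,0.04],[-0.13,-0.27,0.04],[-0.13,-0.31,0.04],[-0.13,-0.35,0.04],[-0.13,-0.38,0.04]], "angular": [[0,0,0],[0,0,0],[0,0,0],[0,0,0],[0,0,0],[0,0,0],[0,0,0],[0,0,0],[0,0,0],[0,0,0]], "hand": [0.093,0.093,0.093,0.093,0.093,0.093,0.093,0.093,0.093,0.093]}}

```text
clock: 31.55
eef_pos: [0.4636, -0.3336, 0.2644]
tcp_rot: [[-0.091, 0.996, -0.0], [0.996, 0.091, -0.001], [-0.001, -0.0, -1.0]]
ft_force: [-0.4, 0.5, -0.7]
opening: 0.0931
grip_force: 0.0
```

```bash
python3 chk.py top side 2>/dev/null; python3 -c "
import numpy as np,cv2
a=[cv2.resize(np.load(n+'.npz')['color'][y:y+150,x:x+200],None,fx=3,fy=3,interpolation=cv2.INTER_CUBIC)[:, :] for n,x,y in(('side',190,140),)]
cv2.imwrite('pics/end.png',a[0]); cv2.imwrite('pics/endtop.png',cv2.resize(np.load('top.npz')['color'][140:290,100:460],None,fx=2,fy=2))"
```

```text
31.55 [ 0.4636 -0.3336  0.2644]
top s1 51 flange zmax [0.0681 0.0723] [0.5919 0.0482 0.0678] top zmax 0.1336 [0.5917 0.0472 0.1266]
top s2 56 flange zmax [0.0688 0.0722] [ 0.6    -0.038   0.0686] top zmax 0.1313 [ 0.6001 -0.0379  0.1236]
top s3 49 flange zmax [0.0691 0.0724] [ 0.6084 -0.1277  0.0669] top zmax 0.1304 [ 0.6082 -0.1284  0.1183]
top s4 55 flange zmax [0.069  0.0718] [ 0.617  -0.2083  0.0675] top zmax 0.1315 [ 0.6156 -0.2086  0.1223]
side s1 110 flange zmax [0.0692 0.0728] [0.5935 0.0509 0.0669] top zmax 0.1317 [0.5919 0.0521 0.123 ]
side s2 113 flange zmax [0.0695 0.0723] [ 0.6014 -0.0313  0.067 ] top zmax 0.1309 [ 0.6006 -0.0329  0.1225]
side s3 98 flange zmax [0.069  0.0724] [ 0.6104 -0.1221  0.067 ] top zmax 0.1312 [ 0.6071 -0.1226  0.1193]
side s4 89 flange zmax [0.07  0.073] [ 0.6171 -0.2035  0.067 ] top zmax 0.1301 [ 0.6154 -0.2024  0.1196]
```

View pics/end.png

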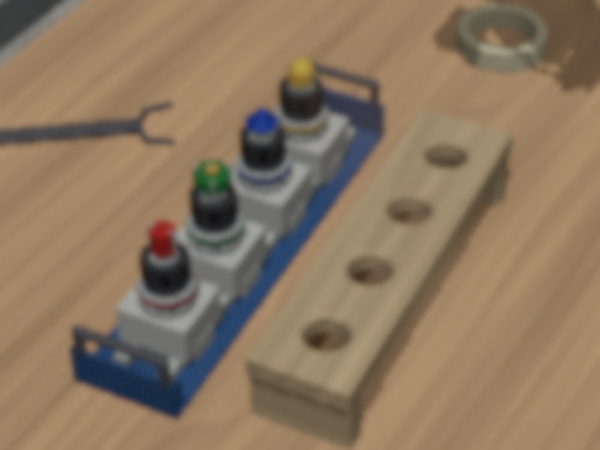

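View pics/endtop.png

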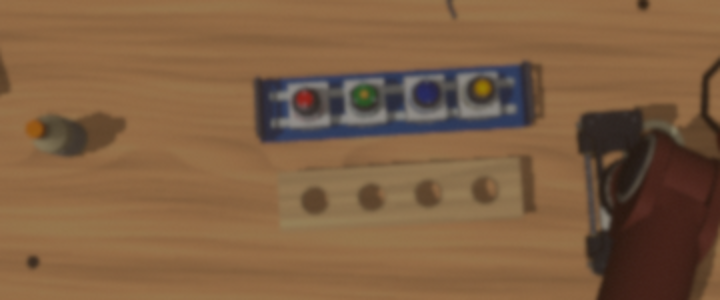

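Both views show all four seated upright in the order red, green, blue, yellow: top view (305,100), (364,96), (427,93), (482,89). The flange tops are at 70 mm, the stand is empty, and the bottle and tape haven't moved.

>>> {"name": "arm_command", "arguments": {"dp": [[0,0,0],[0,0,0],[0,0,0]], "angular": [[0,0,0],[0,0,0],[0,0,0]], "hand": [0.093,0.093,0.093]}}

```text
clock: 31.95
eef_pos: [0.465, -0.3286, 0.2648]
tcp_rot: [[-0.097, 0.995, 0.0], [0.995, 0.097, 0.001], [0.001, 0.0, -1.0]]
ft_force: [-0.0, 0.9, 0.3]
opening: 0.0926
grip_force: 0.0
```

```bash
python3 -c "
from rig import arm
print(arm.sign_off())"
```

```text
the job is handed in; nothing more can be done
None
```

All four toolholders stand upright and seated in the rack sockets in their original left-to-right order (red, green, blue, yellow), and the job was handed in at about 32 s of the 104 s allowed, with the bottle and tape never touched.

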